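Find the first gauge slot that takes the jaw spacer

ROBOT

A 6-joint arm with a two-finger parallel gripper is mounted at the origin on the work surface. World frame = base frame: x ahead of the robot, y to its left, z up, the work surface at z = 0. Lengths are in mm, angles in rad, forces in N, time in s.
With the tool pointing down it reaches from about 350 to 875 mm from the base axis. Payload 4.2 kg.
Tool frame: the origin (TCP) lies midway between the tips of the shut fingers; the grasp point (between the pads) lies 19 mm behind it; z points along the fingers, y is the line along which they close (so a half turn about z gives the same grasp; the last joint's range is limited). The gripper opens to 85 mm and grips with 20 to 120 N. Pads are 22 mm wide; open, the fingers measure 114 mm over their backs; the gripper's body (76 mm by 85 mm) begins 54 mm behind the grasp point. The pads swing forward as they close: fully open they stand 13 mm farther back than shut.
Start: joints at [1.574, 0.385, 0.008, 0, -1.194, -0.259], TCP at [158.105, 604.65, 231.312] pointing down, gripper open.
Joint ranges: [-3.14, 3.14], [-1.21, 2.06], [-1.07, 1.41], [-3.16, 2.05], [-2.99, -0.16], [-3.1, 3.1]. Speed limits (rad/s): [2.79, 2.79, 3.14, 3.14, 3.14, 3.14].

INTERFACE

Orientations are given as a unit quaternion [x, y, z, w].
In Python, from bench import arm gives the robot as it stands.
- The arm moves only by the tool send_rows, never from a script. Its argument "targets" is a list of rows, each an object of numbers: "gripper": the gripper command: -1 is fully open, 1 is shut, values between are in proportion; "x", "y", "z": the shift along the tool's x, y, z in cm; "ax", "ay", "az": the turn, a rotation vector about the tool's x, y, z in degrees. A call has 1 to 5 rows; each row shifts and turns the commanded pose from where the row before left it, along the tool's axes as they then stand; what a row does not reach is not made up. A row lasts 1/12 s, in which the tool goes at most 41.7 mm and 7.16 degrees, less where a joint would pass 70% of its speed; a pose out of reach is approached as far as the arm can. A call is refused whole if a number of a shift passes 4.17 or a number of a turn 7.16, either way. A call with a gripper value outside its range is refused whole. The fingers move at their own pace and stop on an object; the grip force is fixed at half the most. Time passes only in rows, so rows that do not move let the fingers close. It gives the time, the measured TCP pose, the force, the opening and the grip force at its end, in the units of the state.
- arm.read_state(): the state, without advancing time (a new reading comes with each control period).
- arm.get_image(name): name is "scene" or "top"; returns (picture, depth): 400x640x3 uint8, red, green, blue; 400x640 float32, mm along the optical axis (not along the pixel's ray), 0 where there is no reading.
- arm.camera_model(name): a dict with "fx", "fy", "cx", "cy" (pixels), "cam_to_world" (4x4, takes a point from camera to world coordinates). Camera axes: x right, y down, z forward; pixel columns grow to the right and rows downward; lengths in mm; the calibration is good to about 2 mm. A picture is of the moment at which its call begins. camera_model takes no time and is no camera call.
- arm.job_done(): hands the job in; it is judged then, once.
Trained networks look in the newest picture that a camera, given by its name, has taken for a name from the list of things; names that differ only in an ending like _2 or _b are one class to them, and where a whole thing is asked for, a point or a joint stands for the part that bears it (a point fixed in the world has none). Each returns a list of dicts, best first, with "score" (0 to 1); they miss things now and then, are a little off and sometimes report something else, mostly with a low value. They report only what shows in the picture. A call takes as long as a camera call. They do not tell look-alikes from the thing itself.
- arm.boxes_of(camera, thing): "rect" ([left, top, width, height] in pixels, round what is visible of it).
The state is a dict: "clock": time; "joints": joint angles; "joint_vel": joint speeds; "joint_efforts": joint torques, N m; "position": TCP position; "ee_rot": TCP orientation; "contact_force": force on the tool from outside, world axes, zero at the start; "wrist_torque": the same for the moment, N m; "gripper_width": finger opening in mm; "grasp_force": force on a finger pad.
Only numpy, scipy, OpenCV 4.12 (cv2) and the standard library are available. Lean on these libraries where they do the work, as an engineer would, in place of code of your own. Each camera call takes 0.05 s, during which the arm holds its last target. There are 200 camera calls.

TASK

Lift the jaw spacer out of its parking dock and size it on the slotted gauge: begin at the narrowest slot and touch the spacer's blade down on each slot in turn, skipping none, until the first one lets the blade in. Leave the spacer standing upright in that slot, fully home with its collar resting on the gauge's top, and let go of it; do not knock the laryngoscope handle or the clear airway out of place.

Things in the scene. Friction and masses are not known exactly. Their poses are not given: they have to be found in the camera images.
- spacer_mid (a point): Centre, half-way up, of the jaw spacer, a stiff white plastic plate-like part 103 mm tall, about 130 g, that starts upright in the dock. z points up it, x along its breadth, y across its thickness. The point is 51.5 mm above its foot and 51.5 mm below its top; the collar's underside is 6.5 mm below the point.
- spacer: The same jaw spacer; origin at the centre of its foot, same axes. From the bottom: blade 45 mm tall, 44 mm (x) by 18.2 mm (y), its lowest 3 mm only 42 by 17 mm; collar 8 mm tall, 44 by 24 mm; flat grip 50 mm tall, 36 mm (x) by 18 mm (y).
- dock: Parking dock, a fixed low grey plastic socket, 85 mm (x) by 62 mm (y), 30 mm high, with an open pocket 61 by 34 mm; its floor is 4 mm above the table. The spacer stands loosely on that floor, roughly parallel to it. Origin: centre of the underside.
- rack: Slotted gauge, fixed on the table: steel stand with an aluminium block, 100 mm (x) by 272 mm (y). Origin: centre of the underside. Flat top 70 mm above the table. Five slots side by side along y, open upward, each 50 mm long along x and 65 mm deep, centres at x = 0, y = -92, -46, 0, 46, 92 mm, narrowest at -y. The spacer goes in with its x along this x, either way round.
- slot_narrow (a point): Centre of the mouth of the narrowest slot, level with the gauge's top; axes as the gauge. The block is exchangeable, so the slot widths (along y) differ each time: the second, third or fourth slot from here is 20 mm wide, takes the blade and carries the collar. The slots before it are each 5 mm narrower than the next (15, 10, 5 mm) and refuse the blade at the top.
- slot_wide (a point): Centre of the mouth of the widest slot, level with the gauge's top; axes as the gauge. The slots after the fitting one are each 6 mm wider than the last (26, 32, 38 mm): there the collar slips through and the spacer sinks 20 mm too deep.
- scope_mid (a point): Centre of a bystander: steel laryngoscope handle lying on the table, 138 mm long along its x, 28 mm across; point 14 mm above the table. Leave it in place.
- airway_mid (a point): Centre of a bystander: flat clear plastic airway lying on the table, about 137 mm long along its x, 34 mm across and 26 mm high at its flange; point 6 mm above the table. Leave it in place.
Not all that is in view belongs to the job. What is shaped like the spacer but yellow is not meant.

How it is judged (in metres and radians):
On the way, in this order (a step that is already met when the one before it is completed fails the run):
1. the blade's foot has been touched down on the narrowest slot (x of spacer_mid in the frame of rack between -0.012 and 0.012 m and y of spacer_mid in the frame of rack between -0.104 and -0.08 m and z of spacer_mid in the frame of rack below 0.1265 m), for 0.04 s.
2. then it has been touched down on the second slot (x of spacer_mid in the frame of rack between -0.012 and 0.012 m and y of spacer_mid in the frame of rack between -0.058 and -0.034 m and z of spacer_mid in the frame of rack below 0.1265 m), for 0.04 s.
3. then either it is fully home in the second slot, or it has been touched down on the third (((z of spacer_mid in the frame of rack between 0.073 and 0.08 m and x of spacer_mid in the frame of rack between -0.006 and 0.006 m and y of spacer_mid in the frame of rack between -0.052 and -0.04 m) or (x of spacer_mid in the frame of rack between -0.012 and 0.012 m and y of spacer_mid in the frame of rack between -0.012 and 0.012 m and z of spacer_mid in the frame of rack below 0.1265 m))), for 0.04 s.
At the end, for the whole second after the job is handed in: The spacer stands released and at rest in the one slot that takes its blade and carries its collar (second, third or fourth): collar underside within 3.5 mm of the gauge's top, centred on the slot within 6 mm, upright within 0.08 rad and parallel to the slot within 0.12 rad (((z of spacer_mid in the frame of rack between 0.073 and 0.08 m and x of spacer_mid in the frame of rack between -0.006 and 0.006 m and y of spacer_mid in the frame of rack between -0.052 and -0.04 m) or (z of spacer_mid in the frame of rack between 0.073 and 0.08 m and x of spacer_mid in the frame of rack between -0.006 and 0.006 m and y of spacer_mid in the frame of rack between -0.006 and 0.006 m) or (z of spacer_mid in the frame of rack between 0.073 and 0.08 m and x of spacer_mid in the frame of rack between -0.006 and 0.006 m and y of spacer_mid in the frame of rack between 0.04 and 0.052 m)) and angle between spacer_mid's own z axis and vertical below 0.08 rad and angle between the x axis of spacer and the x axis of rack, either way round below 0.12 rad and linear speed of spacer below 0.02 m/s and contact force between spacer and the fingers below 0.1 N); the robot touches nothing.
It fails at once if the laryngoscope handle or the clear airway shifted by more than 30 mm (distance of any of scope_mid, airway_mid from where it was at the start of the episode above 0.03 m).
It also fails if it takes over 54 s, if anything falls off the work surface, if the arm or the gripper's body presses on something with over 40 N, if the wrist force passes 120 N, or if a joint passes its speed limit or range.

## Working session

There is one attempt and no reset: what is moved stays moved. The work goes in short steps, Python scripts to look and compute and a tool call to move; the robot and the scene stay as the last step left them, time stands still between calls to the robot, and variables do not carry over. Pictures are saved under pics/ and viewed, at most 10 in all, crops included, and the job is handed in when it is done.

Besides the shell and the picture viewer there is one more tool, called after "Request:" as name(argument=value, ...), one argument or row to a line, values as JSON. send_rows: Moves the arm, as the interface text tells. Its arguments: {"type":"object","properties":{"targets":{"type":"array"}},"required":["targets"]}

```bash
mkdir -p pics; ls; python3 - <<'E'
from bench import arm
import cv2,numpy as np
ims=[]
for n in("scene","top"):
    p,d=arm.get_image(n); np.save(f"{n}_d.npy",d); np.save(f"{n}_p.npy",p)
    cv2.imwrite(f"pics/{n}0.png",p[:,:,::-1]); m=arm.camera_model(n); print(n,m["fx"],m["cx"],m["cy"],np.round(m["cam_to_world"],3).tolist())
    for t in("spacer","dock","rack","scope_mid","airway_mid"):
        print(t,[(b["rect"],round(b["score"],2)) for b in arm.boxes_of(n,t)][:3])
print(arm.read_state())
E
```

```text
pics
scene 376.22427945960567 323.54890414433197 196.1006699550471 [[0.577, 0.686, -0.444, 882.805], [0.817, -0.489, 0.306, -180.69], [-0.007, -0.539, -0.842, 720.117], [0.0, 0.0, 0.0, 1.0]]
spacer [([324.3, 98.4, 14.9, 39.3], 0.95), ([397.8, 156.5, 28.3, 36.1], 0.86), ([362.5, 118.4, 22.2, 39.2], 0.83)]
dock [([352.1, 139.4, 38.5, 35.2], 0.62)]
rack [([177.4, 202.1, 145.9, 103.6], 0.34)]
scope_mid [([310.3, 141.1, 40.2, 46.9], 0.76), ([363.4, 117.4, 18.1, 38.1], 0.69)]
airway_mid [([370.3, 236.5, 60.8, 35.5], 0.69)]
top 370.2331703028191 325.12025444921625 194.00360046365705 [[-0.018, -0.995, 0.099, 479.771], [-1.0, 0.018, -0.008, 61.758], [0.006, -0.1, -0.995, 741.7], [0.0, 0.0, 0.0, 1.0]]
spacer [([223.1, 286.0, 35.5, 27.5], 0.86), ([259.2, 167.1, 22.8, 26.3], 0.77), ([211.1, 224.6, 26.0, 25.1], 0.72)]
dock [([209.8, 217.7, 40.1, 47.5], 0.84)]
rack [([341.3, 158.3, 150.7, 76.5], 0.78)]
scope_mid [([275.5, 219.1, 15.8, 72.0], 0.97)]
airway_mid [([250.9, 108.5, 68.5, 21.1], 0.67)]
{'clock': 0.6, 'joints': array([ 1.57359426e+00,  3.84680163e-01,  7.89724741e-03, -7.20064811e-05,
       -1.19399054e+00, -2.58614701e-01]), 'joint_vel': array([ 0.0008703 , -0.00154344, -0.00259277,  0.00049853,  0.00133222,
       -0.00031164]), 'joint_efforts': array([ 4.37669751e-04, -3.91831326e+01,  1.88529968e+01,  4.18888628e+00,
       -3.98404136e-04, -1.95330738e-07]), 'position': array([158.08893082, 604.64520127, 231.3122838 ]), 'ee_rot': array([ 9.91829179e-01, -1.27573032e-01, -3.46825216e-05, -6.97519914e-06]), 'contact_force': array([ 0.06600574, -0.09233978,  0.16196604]), 'wrist_torque': array([ 0.01674466, -0.0171636 ,  0.02782601]), 'grasp_force': 0.0, 'gripper_width': 85.43061650093813}
```

View pics/top0.png

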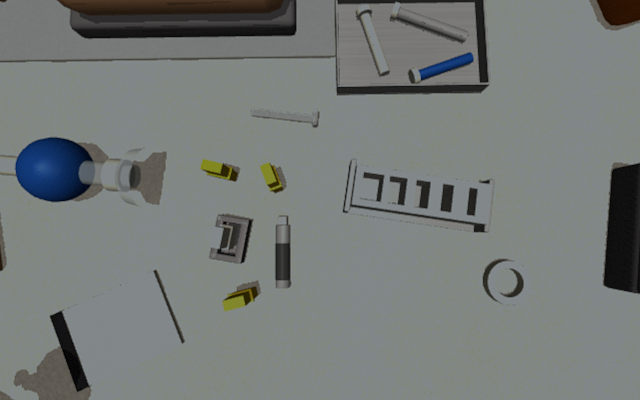

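View pics/scene0.png

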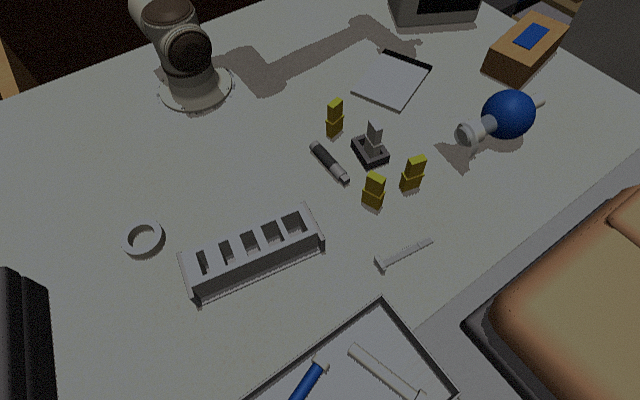

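The top view shows the gauge at about (345–490, 160–230), with its narrowest slot at (472, 202) and its widest at (372, 187). The white spacer stands in the dock at about (228, 238). There are yellow decoys at (238, 297), (272, 177) and (218, 168), the scope handle is at (283, 252) and the airway at (285, 116). The scene view agrees, with the white spacer at (374, 135). Next I'll measure from depth.

```bash
cat > h.py <<'E'
import numpy as np,cv2
from bench import arm
def cloud(n,p,d):
    m=arm.camera_model(n); v,u=np.mgrid[:400,:640]
    c=np.stack([(u-m["cx"])/m["fx"]*d,(v-m["cy"])/m["fy"]*d,d],-1)
    T=np.array(m["cam_to_world"]); return c@T[:3,:3].T+T[:3,3]
def rect(P):
    r=cv2.minAreaRect(P[:,:2].astype(np.float32)); return np.round(r[0],1),np.round(r[1],1),round(r[2],1)
E
python3 - <<'E'
from h import *
W={}
for n in("scene","top"):
    p=np.load(n+"_p.npy");d=np.load(n+"_d.npy");w=cloud(n,p,d);W[n]=w;ok=d>0
    hsv=cv2.cvtColor(p,cv2.COLOR_RGB2HSV)
    X,Y,Z=w[...,0],w[...,1],w[...,2]
    if n=="top": u0,u1,v0,v1=200,255,208,270
    else: u0,u1,v0,v1=345,395,112,172
    s=np.zeros_like(ok);s[v0:v1,u0:u1]=1
    s&=ok&(hsv[...,1]<90)
    for lo,hi in((95,120),(60,120),(22,38)):
        q=w[s&(Z>lo)&(Z<hi)]; print(n,"dock/sp",lo,len(q),rect(q) if len(q)>4 else "",q.mean(0).round(1))
    print("z hist",np.histogram(Z[s],bins=range(-5,125,10))[0])
    if n=="top": u0,u1,v0,v1=335,500,150,240
    else: u0,u1,v0,v1=170,335,195,310
    s=np.zeros_like(ok);s[v0:v1,u0:u1]=1;s&=ok
    q=w[s&(Z>64)&(Z<76)];print(n,"rack",len(q),rect(q),np.median(q[:,2]))
    c,sz,a=rect(q)
    a=np.arctan2(*(np.ptp(q[:,:2]@np.eye(2),axis=0)*0)) if 0 else a
    np.save(n+"_rack.npy",q)
p=np.load("top_p.npy");g=cv2.resize(p[145:245,335:500,::-1],None,fx=4.8,fy=4.8,interpolation=cv2.INTER_CUBIC)
cv2.imwrite("pics/rack.png",np.clip(g*1.0,0,255).astype(np.uint8))
E
```

```text
scene dock/sp 95 155 (array([471.8, 243.1]), array([18.8, 38.7]), 77.6) [474.1 241.2 104.4]
scene dock/sp 60 317 (array([471.8, 243.1]), array([19.1, 39.3]), 79.7) [476.5 239.1  90.8]
scene dock/sp 22 430 (array([469.4, 240.6]), array([62.7, 85.9]), 79.7) [476.8 231.7  28.7]
z hist [1819   93  136  369   42   50   69   49   45   49   59   96]
scene rack 3300 (array([ 543.8, -119.9]), array([250.1,  76.7]), 80.4) 69.09939585463536
top dock/sp 95 267 (array([472.1, 242.9]), array([18.5, 35.9]), 79.8) [472.1 241.9 106.1]
top dock/sp 60 375 (array([472.1, 242.9]), array([18.7, 35.9]), 79.1) [471.9 239.8  98. ]
top dock/sp 22 792 (array([468.2, 240.7]), array([62.8, 85. ]), 79.4) [466.7 234.2  29.6]
z hist [1923  132   89  757    8   19  104   25   36   31   40  227]
top rack 3751 (array([ 543.2, -120.7]), array([250.5,  74.6]), 80.6) 69.97225757521448
```

View pics/rack.png

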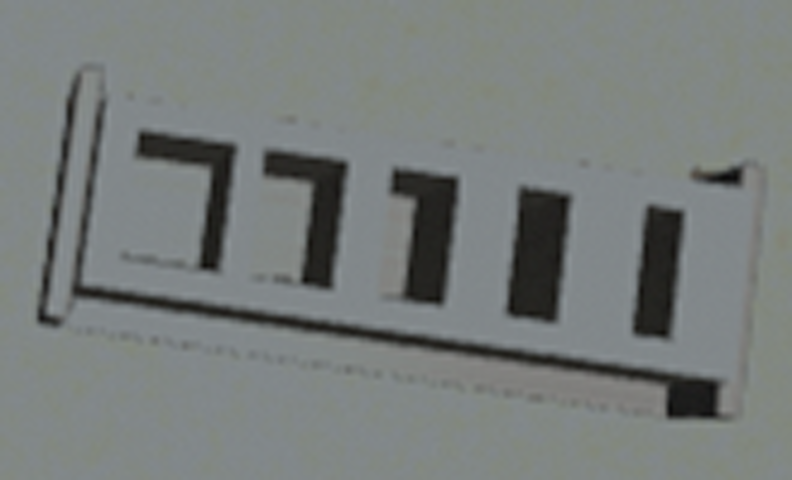

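The slot widths read from the crop come to about 14, 19.5, 25, 32 and 38 mm, so the second slot should be the 20 mm one that fits. I'll project the slot corners onto the z=70 plane.

```bash
python3 - <<'E'
from h import *
m=arm.camera_model("top");T=np.array(m["cam_to_world"])
def pr(c,z=70):
    u=(np.array(c)+.5)/4.8-.5+[335,145]
    r=np.c_[(u[:,0]-m["cx"])/m["fx"],(u[:,1]-m["cy"])/m["fy"],np.ones(len(u))]@T[:3,:3].T
    return (T[:3,3]+r*((z-T[2,3])/r[:,2:]))[:,:2]
S=[[(648,206),(684,209),(671,338),(634,335)],[(521,188),(571,194),(557,322),(507,315)],[(392,170),(458,178),(443,304),(380,298)],[(264,152),(347,163),(331,288),(250,275)],[(138,132),(236,146),(219,270),(121,255)]]
C=np.array([pr(s).mean(0) for s in S]);print(C.round(1))
for s in S:
    q=pr(s);print((np.linalg.norm(q[0]-q[1])+np.linalg.norm(q[2]-q[3]))/2,(np.linalg.norm(q[1]-q[2])+np.linalg.norm(q[3]-q[0]))/2)
d=C[4]-C[0];print(np.linalg.norm(d),np.degrees(np.arctan2(d[1],d[0])),C.mean(0))
from scipy.spatial.transform import Rotation as R
print(R.from_quat(arm.read_state()["ee_rot"]).as_matrix().round(3))
E
```

```text
[[ 528.9 -211.2]
 [ 536.3 -165.7]
 [ 543.7 -120. ]
 [ 551.4  -74.5]
 [ 559.4  -29.2]]
13.906883155388666 49.687949234123806
19.13201479140138 49.173043310667
24.659512864859785 48.991057547958384
31.50509376084723 47.95779619410689
37.70181487378376 47.91026086325077
184.52307628612564 80.49483898112668 [ 543.9733432  -120.13056205]
[[ 0.967 -0.253 -0.   ]
 [-0.253 -0.967  0.   ]
 [-0.    -0.    -1.   ]]
```

Request:
send_rows(
  targets=[
    {"az": -4.2,"gripper": -1},
    {"x": 2.9,"y": 2.3,"gripper": -1},
    {"x": 2.9,"y": 2.3,"gripper": -1},
    {"x": 2.9,"y": 2.3,"gripper": -1},
    {"x": 2.9,"y": 2.3,"gripper": -1},
  ],
)

```text
$.targets[0]: bad value
```

Request:
send_rows(
  targets=[
    {"x": 2.9,"y": 2.3,"gripper": -1},
    {"x": 2.9,"y": 2.3,"gripper": -1},
    {"x": 2.9,"y": 2.3,"gripper": -1},
    {"x": 2.9,"y": 2.3,"gripper": -1},
    {"x": 2.9,"y": 2.3,"gripper": -1},
  ],
)

```text
$.targets[0]: bad value
```

Request:
send_rows(
  targets=[
    {"x": 2.9,"y": 2.3,"gripper": -1},
    {"x": 2.9,"y": 2.3,"gripper": -1},
    {"x": 2.0,"y": 1.5,"gripper": -1},
    {"gripper": -1},
    {"gripper": -1},
  ],
)

```text
$.targets[0]: bad value
```

Request:
send_rows(
  targets=[
    {"gripper": -1,"x": 0,"y": 0,"z": 0,"ax": 0,"ay": 0,"az": -4.2},
    {"gripper": -1,"x": 2.9,"y": 2.3,"z": 0,"ax": 0,"ay": 0,"az": 0},
    {"gripper": -1,"x": 2.9,"y": 2.3,"z": 0,"ax": 0,"ay": 0,"az": 0},
    {"gripper": -1,"x": 2.9,"y": 2.3,"z": 0,"ax": 0,"ay": 0,"az": 0},
    {"gripper": -1,"x": 2.9,"y": 2.3,"z": 0,"ax": 0,"ay": 0,"az": 0},
  ],
)

```text
clock: 1.02
position: [256.1, 491.9, 231.4]
ee_rot: [0.996, -0.091, 0.0, -0.0]
contact_force: [0.4, 0.5, 0.3]
gripper_width: 85.5
grasp_force: 0.0
```

Request:
send_rows(
  targets=[
    {"gripper": -1,"x": 2.8,"y": 2.2,"z": 0,"ax": 0,"ay": 0,"az": 0},
    {"gripper": -1,"x": 2.8,"y": 2.2,"z": 0,"ax": 0,"ay": 0,"az": 0},
    {"gripper": -1,"x": 2.8,"y": 2.2,"z": 0,"ax": 0,"ay": 0,"az": 0},
    {"gripper": -1,"x": 2.8,"y": 2.2,"z": 0,"ax": 0,"ay": 0,"az": 0},
    {"gripper": -1,"x": 2.8,"y": 2.2,"z": 0,"ax": 0,"ay": 0,"az": 0},
  ],
)

```text
clock: 1.43
position: [374.0, 358.1, 231.7]
ee_rot: [0.996, -0.091, 0.0, -0.0]
contact_force: [-0.3, -0.1, 0.6]
gripper_width: 85.3
grasp_force: 0.0
```

Request:
send_rows(
  targets=[
    {"gripper": -1,"x": 2.8,"y": 2.2,"z": 0,"ax": 0,"ay": 0,"az": 0},
    {"gripper": -1,"x": 2.8,"y": 2.2,"z": 0,"ax": 0,"ay": 0,"az": 0},
    {"gripper": -1,"x": 2.8,"y": 2.2,"z": 0,"ax": 0,"ay": 0,"az": 0},
    {"gripper": -1,"x": 2.8,"y": 2.2,"z": 0,"ax": 0,"ay": 0,"az": 0},
    {"gripper": -1,"x": 0,"y": 0,"z": 0,"ax": 0,"ay": 0,"az": 0},
  ],
)

```text
clock: 1.85
position: [470.0, 248.9, 231.4]
ee_rot: [0.996, -0.094, 0.0, 0.0]
contact_force: [0.4, 0.4, -0.3]
gripper_width: 85.6
grasp_force: 0.0
```

Request:
send_rows(
  targets=[
    {"gripper": -1,"x": 0.32,"y": 0.55,"z": 0,"ax": 0,"ay": 0,"az": 0},
    {"gripper": -1,"x": 0,"y": 0,"z": 3.3,"ax": 0,"ay": 0,"az": 0},
    {"gripper": -1,"x": 0,"y": 0,"z": 3.3,"ax": 0,"ay": 0,"az": 0},
    {"gripper": -1,"x": 0,"y": 0,"z": 2,"ax": 0,"ay": 0,"az": 0},
    {"gripper": -1,"x": 0,"y": 0,"z": 0,"ax": 0,"ay": 0,"az": 0},
  ],
)

```text
clock: 2.27
position: [466.4, 245.1, 141.0]
ee_rot: [0.996, -0.091, -0.004, 0.003]
contact_force: [0.5, 0.0, -1.0]
gripper_width: 85.5
grasp_force: 0.0
```

Request:
send_rows(
  targets=[
    {"gripper": -1,"x": 0,"y": 0,"z": 2.6,"ax": 0,"ay": 0,"az": 0},
    {"gripper": -1,"x": 0,"y": 0,"z": 2.6,"ax": 0,"ay": 0,"az": 0},
    {"gripper": -1,"x": 0,"y": 0,"z": 2.6,"ax": 0,"ay": 0,"az": 0},
    {"gripper": -1,"x": 0,"y": 0,"z": 0,"ax": 0,"ay": 0,"az": 0},
    {"gripper": -1,"x": 0,"y": 0,"z": 0,"ax": 0,"ay": 0,"az": 0},
  ],
)

```text
clock: 2.68
position: [469.6, 247.2, 67.9]
ee_rot: [0.996, -0.09, -0.0, 0.0]
contact_force: [0.7, 0.0, 1.2]
gripper_width: 85.2
grasp_force: 0.0
```

Request:
send_rows(
  targets=[
    {"gripper": -1,"x": 0.2,"y": 0.4,"z": 0.2,"ax": 0,"ay": 0,"az": 0},
    {"gripper": -1,"x": 0,"y": 0,"z": 0,"ax": 0,"ay": 0,"az": 0},
    {"gripper": -1,"x": 0,"y": 0,"z": 0,"ax": 0,"ay": 0,"az": 0},
  ],
)

```text
clock: 2.93
position: [471.6, 243.0, 67.1]
ee_rot: [0.996, -0.091, 0.001, -0.001]
contact_force: [0.1, 0.5, -0.4]
gripper_width: 85.5
grasp_force: 0.0
```

Request:
send_rows(
  targets=[
    {"gripper": 1,"x": 0,"y": 0,"z": 0,"ax": 0,"ay": 0,"az": 0},
    {"gripper": 1,"x": 0,"y": 0,"z": 0,"ax": 0,"ay": 0,"az": 0},
    {"gripper": 1,"x": 0,"y": 0,"z": 0,"ax": 0,"ay": 0,"az": 0},
    {"gripper": 1,"x": 0,"y": 0,"z": 0,"ax": 0,"ay": 0,"az": 0},
    {"gripper": 1,"x": 0,"y": 0,"z": 0,"ax": 0,"ay": 0,"az": 0},
  ],
)

```text
clock: 3.35
position: [470.8, 242.4, 65.4]
ee_rot: [0.996, -0.091, 0.0, -0.0]
contact_force: [0.1, 0.3, -0.3]
gripper_width: 25.3
grasp_force: 0.0
```

Request:
send_rows(
  targets=[
    {"gripper": 1,"x": 0,"y": 0,"z": 0,"ax": 0,"ay": 0,"az": 0},
    {"gripper": 1,"x": 0,"y": 0,"z": 0,"ax": 0,"ay": 0,"az": 0},
    {"gripper": 1,"x": 0,"y": 0,"z": 0,"ax": 0,"ay": 0,"az": 0},
    {"gripper": 1,"x": 0,"y": 0,"z": 0,"ax": 0,"ay": 0,"az": 0},
    {"gripper": 1,"x": 0,"y": 0,"z": 0,"ax": 0,"ay": 0,"az": 0},
  ],
)

```text
clock: 3.77
position: [470.8, 242.5, 65.3]
ee_rot: [0.996, -0.091, 0.0, -0.0]
contact_force: [0.6, 0.3, -0.2]
gripper_width: 17.0
grasp_force: 62.6
```

Request:
send_rows(
  targets=[
    {"gripper": 1,"x": 0,"y": 0,"z": -1,"ax": 0,"ay": 0,"az": 0},
    {"gripper": 1,"x": 0,"y": 0,"z": -2.5,"ax": 0,"ay": 0,"az": 0},
    {"gripper": 1,"x": 0,"y": 0,"z": -3,"ax": 0,"ay": 0,"az": 0},
    {"gripper": 1,"x": 0,"y": 0,"z": -3,"ax": 0,"ay": 0,"az": 0},
    {"gripper": 1,"x": 0,"y": 0,"z": -2,"ax": 0,"ay": 0,"az": -0.9},
  ],
)

```text
clock: 4.18
position: [471.3, 242.6, 183.6]
ee_rot: [0.997, -0.083, 0.001, -0.001]
contact_force: [-0.8, 0.3, -1.3]
gripper_width: 17.5
grasp_force: 62.5
```

Request:
send_rows(
  targets=[
    {"gripper": 1,"x": 0.6,"y": 2,"z": 0,"ax": 0,"ay": 0,"az": 0},
    {"gripper": 1,"x": 1,"y": 3.4,"z": 0,"ax": 0,"ay": 0,"az": 0},
    {"gripper": 1,"x": 1,"y": 3.4,"z": 0,"ax": 0,"ay": 0,"az": 0},
    {"gripper": 1,"x": 1,"y": 3.4,"z": 0,"ax": 0,"ay": 0,"az": 0},
    {"gripper": 1,"x": 1,"y": 3.4,"z": 0,"ax": 0,"ay": 0,"az": 0},
  ],
)

```text
clock: 4.6
position: [489.6, 79.3, 180.8]
ee_rot: [0.997, -0.083, -0.0, -0.0]
contact_force: [0.8, -0.2, -2.2]
gripper_width: 17.6
grasp_force: 62.4
```

Request:
send_rows(
  targets=[
    {"gripper": 1,"x": 1,"y": 3.4,"z": 0,"ax": 0,"ay": 0,"az": 0},
    {"gripper": 1,"x": 1,"y": 3.4,"z": 0,"ax": 0,"ay": 0,"az": 0},
    {"gripper": 1,"x": 1,"y": 3.4,"z": 0,"ax": 0,"ay": 0,"az": 0},
    {"gripper": 1,"x": 1,"y": 3.4,"z": 0,"ax": 0,"ay": 0,"az": 0},
    {"gripper": 1,"x": 1,"y": 3.4,"z": 0,"ax": 0,"ay": 0,"az": 0},
  ],
)

```text
clock: 5.02
position: [510.6, -96.8, 180.7]
ee_rot: [0.997, -0.083, -0.0, -0.0]
contact_force: [0.2, 0.9, -1.5]
gripper_width: 17.7
grasp_force: 62.4
```

Request:
send_rows(
  targets=[
    {"gripper": 1,"x": 1,"y": 3.4,"z": 0,"ax": 0,"ay": 0,"az": 0},
    {"gripper": 1,"x": 1,"y": 3.4,"z": 0,"ax": 0,"ay": 0,"az": 0},
    {"gripper": 1,"x": 1,"y": 2.5,"z": 0,"ax": 0,"ay": 0,"az": 0},
    {"gripper": 1,"x": 0,"y": 0,"z": 0,"ax": 0,"ay": 0,"az": 0},
    {"gripper": 1,"x": 0,"y": 0,"z": 0,"ax": 0,"ay": 0,"az": 0},
  ],
)

```text
clock: 5.43
position: [524.8, -193.0, 180.0]
ee_rot: [0.996, -0.085, -0.001, -0.0]
contact_force: [-0.7, 0.2, -2.4]
gripper_width: 17.2
grasp_force: 62.2
```

Request:
send_rows(
  targets=[
    {"gripper": 1,"x": 0.5,"y": 1.6,"z": 0,"ax": 0,"ay": 0,"az": -0.2},
    {"gripper": 1,"x": 0,"y": 0,"z": 2,"ax": 0,"ay": 0,"az": 0},
    {"gripper": 1,"x": 0,"y": 0,"z": 0,"ax": 0,"ay": 0,"az": 0},
    {"gripper": 1,"x": 0,"y": 0,"z": 0,"ax": 0,"ay": 0,"az": 0},
  ],
)

```text
clock: 5.77
position: [526.5, -207.3, 159.6]
ee_rot: [0.997, -0.081, -0.002, -0.0]
contact_force: [-0.3, 0.6, -1.2]
gripper_width: 17.5
grasp_force: 62.2
```

```bash
python3 - <<'E'
from h import *
p,d=arm.get_image("scene")
print(arm.read_state()["position"].round(1),arm.read_state()["ee_rot"].round(4))
cv2.imwrite("pics/s1.png",cv2.resize(p[150:310,130:330,::-1],None,fx=3.75,fy=3.75,interpolation=cv2.INTER_CUBIC))
E
```

```text
[ 527.4 -207.4  160.5] [ 9.967e-01 -8.090e-02 -6.000e-04  0.000e+00]
```

View pics/s1.png

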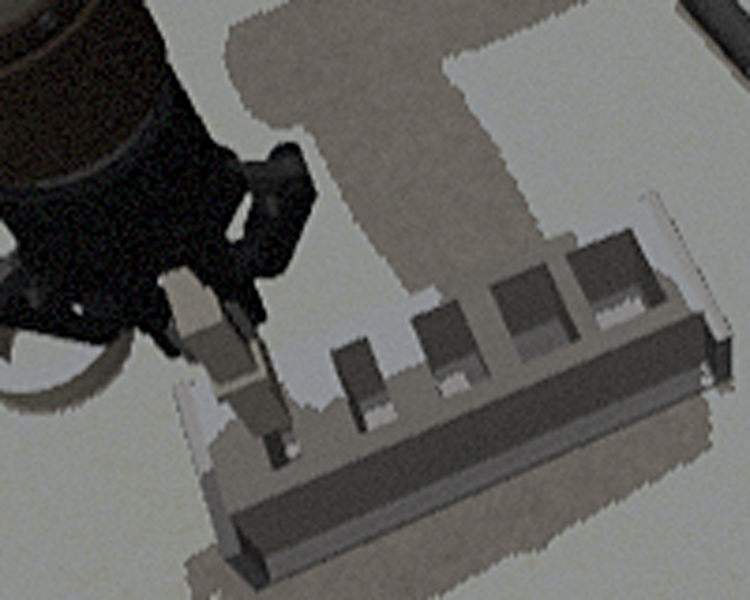

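The crop shows the white spacer (about (235, 350)) held upright just above the narrowest slot at (285, 445). I'll correct by 3 mm and touch down.

Request:
send_rows(
  targets=[
    {"gripper": 1,"x": 0.05,"y": 0.33,"z": 1.5,"ax": 0,"ay": 0,"az": 0.2},
    {"gripper": 1,"x": 0,"y": 0,"z": 0.9,"ax": 0,"ay": 0,"az": 0},
    {"gripper": 1,"x": 0,"y": 0,"z": 0.3,"ax": 0,"ay": 0,"az": 0},
    {"gripper": 1,"x": 0,"y": 0,"z": 0,"ax": 0,"ay": 0,"az": 0},
    {"gripper": 1,"x": 0,"y": 0,"z": 0,"ax": 0,"ay": 0,"az": 0},
  ],
)

```text
clock: 6.23
position: [527.9, -211.4, 133.7]
ee_rot: [0.997, -0.083, 0.0, 0.0]
contact_force: [0.8, -0.5, -1.7]
gripper_width: 17.1
grasp_force: 62.3
```

Request:
send_rows(
  targets=[
    {"gripper": 1,"x": 0,"y": 0,"z": 0.15,"ax": 0,"ay": 0,"az": 0},
    {"gripper": 1,"x": 0,"y": 0,"z": 0.1,"ax": 0,"ay": 0,"az": 0},
    {"gripper": 1,"x": 0,"y": 0,"z": 0,"ax": 0,"ay": 0,"az": 0},
  ],
)

```text
clock: 6.48
position: [528.1, -211.7, 131.3]
ee_rot: [0.997, -0.083, 0.001, 0.0]
contact_force: [0.3, 0.7, -1.2]
gripper_width: 17.4
grasp_force: 62.5
```

Request:
send_rows(
  targets=[
    {"gripper": 1,"x": 0,"y": 0,"z": 0.1,"ax": 0,"ay": 0,"az": 0},
    {"gripper": 1,"x": 0,"y": 0,"z": 0.1,"ax": 0,"ay": 0,"az": 0},
    {"gripper": 1,"x": 0,"y": 0,"z": 0,"ax": 0,"ay": 0,"az": 0},
  ],
)

```text
clock: 6.73
position: [528.3, -211.7, 131.3]
ee_rot: [0.997, -0.083, 0.001, 0.0]
contact_force: [-2.7, 3.3, 8.5]
gripper_width: 17.1
grasp_force: 64.0
```

Contact came at TCP z 131.3 with 10 N, so the narrowest slot refuses the blade. Next is the second slot.

Request:
send_rows(
  targets=[
    {"gripper": 1,"x": 0,"y": 0,"z": -1.2,"ax": 0,"ay": 0,"az": 0},
    {"gripper": 1,"x": 0,"y": -2.3,"z": -0.2,"ax": 0,"ay": 0,"az": 0},
    {"gripper": 1,"x": -0.1,"y": -2.4,"z": 0,"ax": 0,"ay": 0,"az": 0},
    {"gripper": 1,"x": 0,"y": 0,"z": 0,"ax": 0,"ay": 0,"az": 0},
    {"gripper": 1,"x": 0,"y": 0,"z": 0,"ax": 0,"ay": 0,"az": 0},
  ],
)

```text
clock: 7.15
position: [534.6, -164.3, 142.9]
ee_rot: [0.997, -0.082, 0.0, -0.0]
contact_force: [0.9, -0.6, -1.7]
gripper_width: 17.4
grasp_force: 62.4
```

```bash
python3 - <<'E'
from h import *
for n in("scene","top"):
    p,d=arm.get_image(n);w=cloud(n,p,d);Z=w[...,2]
    print(n,arm.read_state()["position"].round(1),arm.read_state()["ee_rot"].round(4))
    c,s=np.cos(np.radians(9.5)),np.sin(np.radians(9.5))
    D=w[...,:2]-[536.4,-165.5]; x=D[...,0]*c-D[...,1]*s; y=D[...,0]*s+D[...,1]*c
    m=(d>0)&(abs(x)<35)&(abs(y)<18)
    for lo,hi in((88,118),(118,128)):
        q=m&(Z>lo)&(Z<hi); print(lo,q.sum(),np.percentile(x[q],[2,98]).round(1),np.percentile(y[q],[2,98]).round(1))
cv2.imwrite("pics/s2.png",cv2.resize(arm.get_image("scene")[0][170:300,150:310,::-1],None,fx=4.6,fy=4.6,interpolation=cv2.INTER_CUBIC))
E
```

```text
scene [ 534.5 -164.9  142.8] [ 0.9966 -0.0829 -0.      0.    ]
88 86 [12.  22.4] [-7.9 10. ]
118 36 [20. 22.] [-8.7 10.1]
top [ 534.4 -165.3  142.7] [ 9.965e-01 -8.320e-02 -2.000e-04  1.000e-04]Traceback (most recent call last):
  File "<stdin>", line 9, in <module>
    return _quantile_unchecked(
        a, q, axis, out, overwrite_input, method, keepdims, weights)
    return _ureduce(a,
                    func=_quantile_ureduce_func,
    ...<5 lines>...
                    overwrite_input=overwrite_input,
                    method=method)
    r = func(a, **kwargs)
    result = _quantile(arr,
                       quantiles=q,
    ...<2 lines>...
                       out=out,
                       weights=wgt)
    slices_having_nans = np.isnan(arr[-1, ...])
                                  ~~~^^^^^^^^^
IndexError: index -1 is out of bounds for axis 0 with size 0
```

Request:
send_rows(
  targets=[
    {"gripper": 1,"x": 0,"y": 0.03,"z": 0.8,"ax": 0,"ay": 0,"az": 0},
    {"gripper": 1,"x": 0,"y": 0,"z": 0.4,"ax": 0,"ay": 0,"az": 0},
    {"gripper": 1,"x": 0,"y": 0,"z": 0.2,"ax": 0,"ay": 0,"az": 0},
    {"gripper": 1,"x": 0,"y": 0,"z": 0,"ax": 0,"ay": 0,"az": 0},
    {"gripper": 1,"x": 0,"y": 0,"z": 0,"ax": 0,"ay": 0,"az": 0},
  ],
)

```text
clock: 7.67
position: [534.3, -165.7, 128.4]
ee_rot: [0.997, -0.083, -0.0, 0.0]
contact_force: [0.5, -0.1, -0.9]
gripper_width: 17.4
grasp_force: 62.4
```

It's already 3 mm below the gauge top with no contact force, so the blade is entering. I'll continue slowly.

Request:
send_rows(
  targets=[
    {"gripper": 1,"x": 0,"y": 0,"z": 0.2,"ax": 0,"ay": 0,"az": 0},
    {"gripper": 1,"x": 0,"y": 0,"z": 0.2,"ax": 0,"ay": 0,"az": 0},
    {"gripper": 1,"x": 0,"y": 0,"z": 0.2,"ax": 0,"ay": 0,"az": 0},
    {"gripper": 1,"x": 0,"y": 0,"z": 0,"ax": 0,"ay": 0,"az": 0},
  ],
)

```text
clock: 8.0
position: [534.1, -165.4, 122.3]
ee_rot: [0.997, -0.083, -0.0, -0.0]
contact_force: [0.1, -0.1, -1.4]
gripper_width: 17.3
grasp_force: 62.4
```

Request:
send_rows(
  targets=[
    {"gripper": 1,"x": 0,"y": 0,"z": 0.6,"ax": 0,"ay": 0,"az": 0},
    {"gripper": 1,"x": 0,"y": 0,"z": 0.6,"ax": 0,"ay": 0,"az": 0},
    {"gripper": 1,"x": 0,"y": 0,"z": 0.6,"ax": 0,"ay": 0,"az": 0},
    {"gripper": 1,"x": 0,"y": 0,"z": 0,"ax": 0,"ay": 0,"az": 0},
  ],
)

```text
clock: 8.33
position: [533.2, -165.3, 103.0]
ee_rot: [0.997, -0.083, -0.002, -0.0]
contact_force: [-0.8, -0.0, -1.9]
gripper_width: 17.5
grasp_force: 62.4
```

Request:
send_rows(
  targets=[
    {"gripper": 1,"x": 0,"y": 0,"z": 0.6,"ax": 0,"ay": 0,"az": 0},
    {"gripper": 1,"x": 0,"y": 0,"z": 0.5,"ax": 0,"ay": 0,"az": 0},
    {"gripper": 1,"x": 0,"y": 0,"z": 0.3,"ax": 0,"ay": 0,"az": 0},
    {"gripper": 1,"x": 0,"y": 0,"z": 0,"ax": 0,"ay": 0,"az": 0},
  ],
)

```text
clock: 8.67
position: [533.8, -165.4, 89.8]
ee_rot: [0.997, -0.083, -0.001, -0.0]
contact_force: [0.3, 0.1, -1.5]
gripper_width: 17.1
grasp_force: 62.4
```

Request:
send_rows(
  targets=[
    {"gripper": 1,"x": 0.1,"y": 0,"z": 0.2,"ax": 0,"ay": 0,"az": 0},
    {"gripper": 1,"x": 0,"y": 0,"z": 0.1,"ax": 0,"ay": 0,"az": 0},
    {"gripper": 1,"x": 0,"y": 0,"z": 0.1,"ax": 0,"ay": 0,"az": 0},
    {"gripper": 1,"x": 0,"y": 0,"z": 0,"ax": 0,"ay": 0,"az": 0},
  ],
)

```text
clock: 9.0
position: [535.4, -165.6, 86.7]
ee_rot: [0.997, -0.083, -0.0, -0.0]
contact_force: [0.3, -0.3, -1.6]
gripper_width: 17.0
grasp_force: 62.4
```

Request:
send_rows(
  targets=[
    {"gripper": 1,"x": 0,"y": 0,"z": 0.1,"ax": 0,"ay": 0,"az": 0},
    {"gripper": 1,"x": 0,"y": 0,"z": 0.1,"ax": 0,"ay": 0,"az": 0},
    {"gripper": 1,"x": 0,"y": 0,"z": 0,"ax": 0,"ay": 0,"az": 0},
  ],
)

```text
clock: 9.25
position: [535.7, -165.6, 86.3]
ee_rot: [0.997, -0.083, 0.0, 0.0]
contact_force: [-2.3, 1.1, 5.7]
gripper_width: 17.4
grasp_force: 63.6
```

The collar is seated at exactly 45 mm below the contact height. Releasing and retreating.

Request:
send_rows(
  targets=[
    {"gripper": 0,"x": 0,"y": 0,"z": 0,"ax": 0,"ay": 0,"az": 0},
    {"gripper": -1,"x": 0,"y": 0,"z": 0,"ax": 0,"ay": 0,"az": 0},
    {"gripper": -1,"x": 0,"y": 0,"z": 0,"ax": 0,"ay": 0,"az": 0},
    {"gripper": -1,"x": 0,"y": 0,"z": 0,"ax": 0,"ay": 0,"az": 0},
    {"gripper": -1,"x": 0,"y": 0,"z": 0,"ax": 0,"ay": 0,"az": 0},
  ],
)

```text
clock: 9.67
position: [535.5, -165.7, 84.7]
ee_rot: [0.997, -0.083, -0.0, 0.0]
contact_force: [0.2, -0.6, -0.6]
gripper_width: 76.8
grasp_force: 0.0
```

Request:
send_rows(
  targets=[
    {"gripper": -1,"x": 0,"y": 0,"z": -1.5,"ax": 0,"ay": 0,"az": 0},
    {"gripper": -1,"x": 0,"y": 0,"z": -2.5,"ax": 0,"ay": 0,"az": 0},
    {"gripper": -1,"x": 0,"y": 0,"z": -3,"ax": 0,"ay": 0,"az": 0},
    {"gripper": -1,"x": 0,"y": 0,"z": -3,"ax": 0,"ay": 0,"az": 0},
    {"gripper": -1,"x": 0,"y": 0,"z": 0,"ax": 0,"ay": 0,"az": 0},
  ],
)

```text
clock: 10.08
position: [539.2, -166.4, 191.5]
ee_rot: [0.997, -0.083, 0.006, 0.001]
contact_force: [1.1, 0.8, 1.4]
gripper_width: 85.4
grasp_force: 0.0
```

Request:
send_rows(
  targets=[
    {"gripper": -1,"x": -3,"y": 0,"z": 0,"ax": 0,"ay": 0,"az": 0},
    {"gripper": -1,"x": -3,"y": 0,"z": 0,"ax": 0,"ay": 0,"az": 0},
    {"gripper": -1,"x": -3,"y": 0,"z": 0,"ax": 0,"ay": 0,"az": 0},
    {"gripper": -1,"x": 0,"y": 0,"z": 0,"ax": 0,"ay": 0,"az": 0},
    {"gripper": -1,"x": 0,"y": 0,"z": 0,"ax": 0,"ay": 0,"az": 0},
  ],
)

```text
clock: 10.5
position: [445.7, -150.6, 185.2]
ee_rot: [0.997, -0.083, 0.0, -0.0]
contact_force: [0.2, -0.8, 0.4]
gripper_width: 85.8
grasp_force: 0.0
```

```bash
python3 - <<'E'
from h import *
for n in("scene","top"):
    p,d=arm.get_image(n);w=cloud(n,p,d);Z=w[...,2]
    c,s=np.cos(np.radians(9.5)),np.sin(np.radians(9.5))
    D=w[...,:2]-[536.4,-165.5]; x=D[...,0]*c-D[...,1]*s; y=D[...,0]*s+D[...,1]*c
    m=(d>0)&(abs(x)<35)&(abs(y)<20)
    q=m&(Z>115)&(Z<140); print(n,q.sum(),np.percentile(Z[q],[5,50,95]).round(1) if q.any() else "")
    if q.sum()>9: print(rect(np.stack([x[q],y[q]],-1)))
    if n=="scene": cv2.imwrite("pics/s3.png",cv2.resize(p[150:310,150:350,::-1],None,fx=3.7,fy=3.7,interpolation=cv2.INTER_CUBIC))
print(arm.read_state()["contact_force"])
E
```

```text
scene 234 [119.1 127.2 128.8]
(array([ 0.6, -0.6]), array([18.2, 37.6]), 89.4)
top 293 [118.5 127.5 129.7]
(array([ 0.4, -1. ]), array([36.3, 19.6]), 0.4)
[ 0.30789286 -0.90584367  0.09973145]
```

View pics/s3.png

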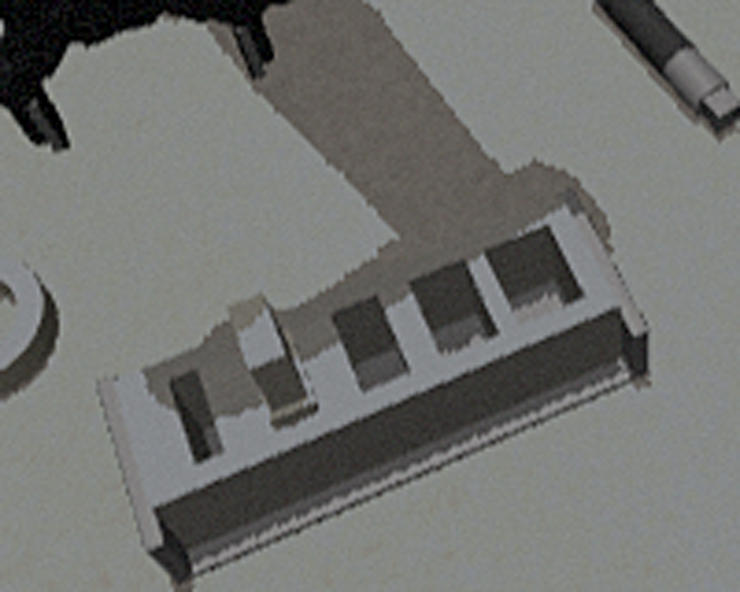

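The spacer stands upright in the second slot at about (270, 360). Its top is at 128 mm, as expected with the collar resting on the gauge, and it is centred within 1 mm. Handing in.

```bash
python3 -c "
from bench import arm
print(arm.job_done())"
```

```text
the job is handed in; nothing more can be done
None
```

The spacer was refused by the narrowest slot and fitted the second; it stands there upright with its collar on the gauge, released, nothing knocked by the arm as far as the force readings show, and the job is handed in (no verdict was returned).

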